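Load the printing plate into the pad printer

ROBOT

A 6-joint arm with a two-finger parallel gripper is mounted at the origin on the work surface. World frame = base frame: x ahead of the robot, y to its left, z up, the work surface at z = 0. Lengths are in m, angles in rad, forces in N, time in s.
With the tool pointing down it reaches from about 0.35 to 0.85 m from the base axis. Payload 8.1 kg.
Tool frame: the origin (TCP) lies midway between the tips of the shut fingers; the grasp point (between the pads) lies 19 mm behind it; x points along the fingers, y is the direction in which the jaws open and shut, and the axes are right-handed (so a half turn about x gives the same grasp; the last joint's range is limited). The gripper opens to 85 mm and grips with 20 to 120 N. Pads are 22 mm wide; open, the fingers measure 114 mm over their backs; the gripper's body (76 mm by 85 mm) begins 54 mm behind the grasp point. The pads swing forward as they close: fully open they stand 13 mm farther back than shut.
Start: joints at [-1.379, 0.13, 1.488, -0, 1.523, -0.085], TCP at [0.164, -0.577, 0.231] pointing down, gripper open.
Joint ranges: [-2.96, 2.96], [-0.89, 2.26], [0.02, 2.5], [-1.34, 4.48], [0, 2.73], [-2.66, 2.66]. Speed limits (rad/s): [2.39, 2.39, 2.79, 3.14, 3.14, 3.14].

INTERFACE

Orientations are given as a rotation vector (axis times angle).
In Python, from workcell import * gives the robot as it stands. Calls block until the motion is done:
- movep(position, orientation): joint-space move of the TCP to a pose.
- line_to(position, vel=0.15, frame=None, guard=None): straight line of the TCP; frame=None keeps the orientation; vel is the mean speed in m/s. With guard (N) it stops when the force on the tool has changed by that much, and returns True; else False.
- move_joints(angles): joint-space move.
- open_jaws() and clamp(force=None): open the fingers fully, or close them until they stop; force is the grip in N (None keeps the last).
- hold(seconds).
- solve_ik(position, orientation): joint angles nearest the present ones, or None.
- capture(name): name is "scene" or "top" or "wrist"; returns the picture (420x560x3 uint8, blue, green, red); there is no depth.
- camera_info(name): a dict with "camera_matrix" (3x3 intrinsics, pixels), "eye" and "attitude" of the camera in the world; the wrist camera has in their place "mount" (4x4, takes a point from camera to tool coordinates, whose origin is the TCP and whose axes are the tool frame's). Camera axes: x right, y down, z forward; pixel columns grow to the right and rows downward; lengths in m; the calibration is good to about 2 mm. A picture is of the moment at which its call begins: read the wrist's pose just before it. camera_info takes no time and is no camera call.
A pose or a line that the arm cannot do raises PlanningError and nothing moves.
- hand_in(): hands the job in, once; it reports no verdict.
Readings, each from a call of its own:
- read_time(): time.
- read_qpos(): joint angles.
- read_joint_vel(): joint speeds.
- read_effort(): joint torques, N m.
- read_tool_pos(): TCP position.
- read_eef_rot(): TCP orientation.
- read_force(): force on the tool from outside, world axes, zero at the start.
- read_torque(): the same for the moment, N m.
- read_gripper_width(): finger opening in m.
Only numpy, scipy, OpenCV 4.12 (cv2) and the standard library are available. Lean on these libraries where they do the work, as an engineer would, in place of code of your own. Each camera call takes 0.05 s, during which the arm holds its last target.

TASK

Load the printing plate into the pad printer: it is too thin to pick up where it lies, so slide it over the light box until one end hangs well over the edge, and lift it by that end. Lay its other end flat on the printer's plate bed between the two guide rails, let go while the near end still stands out at the front, then from behind that end push the plate under the keeper bar until it is fully home against the stop, and take your hand away. Leave the other things on the table where they are.

Things in the scene. Friction and masses are not known exactly. Their poses are not given: they have to be found in the camera images.
- plate: loose printing plate: flat bronze metal rectangle, three blue rings in a blue frame on top. 130 mm long (x), 50 wide (y), 3 thick (z up), 65 to 125 g; origin: centre of its underside. Ends alike, either may go in first. Starts flat on the light box, long axis within 0.35 rad of the box's x; slides easily under fingertips pressed on it; balances while its centre is on what carries it
- plate_end_a (a point): middle of the plate's short end on its -x side, at half thickness; axes as the plate's
- plate_end_b (a point): middle of the plate's short end on its +x side, at half thickness; axes as the plate's
- lightbox: the light box, a fixed flat box with a plain white glass top without a rim: 240 mm along its x axis (away from the robot), 280 mm along y, 45 mm tall; origin at the centre of its underside on the table. On the table before its near (-x) edge there is nothing taller than 15 mm, and nothing at all for 40 mm
- bed_front (a point): on the fixed grey pad printer: middle of the front edge of its aluminium plate bed, on the bed's flat top 80 mm above the table; x points into the bed (away from the robot), y left along the edge, z up. The bed is 100 mm wide (y -50 to 50) and its front face drops straight down. Saucer, pad and carriage stay to the right (y below -150), the gantry behind x = 210 mm
- bed_mid (a point): on the bed's flat top, midway between the two steel guide rails, 60 mm in from the front edge; axes as bed_front. The rails start at the front edge, 7 mm high, 12 mm wide; the free width between them narrows from 68 mm at the front edge to 55 mm here and stays 55 mm up to the stop
- bed_stop (a point): foot of the stop's face, middle of the bed's far end, 128 mm in from the front edge; axes as bed_front. Home against it, the plate's origin is 65 mm before it and its outer end stands 2 mm out of the bed's front. The dark keeper bar bridges the rails 4 to 26 mm before the stop, its underside 8 mm over the bed; the black screws on it reach 27 mm over the bed
- loupe: a black and clear magnifier standing on the light box, 40 mm across and 36 mm tall; origin under its centre
- pencil: a thin grey mechanical pencil lying on the light box near its far edge, 135 mm long, 9 mm thick; origin under its middle
- cup: a bright green water cup standing to the left of the light box, 84 mm across, 100 mm tall; origin under its centre
- palette: a white flower-shaped porcelain paint palette lying in front, 140 mm across, 13 mm tall; origin under its centre
- tube_blue: a small dark blue paint tube lying in front, 75 x 20 x 14 mm; origin under its middle
- tube_white: a small pale blue paint tube lying in front, 75 x 20 x 14 mm; origin under its middle
- brush: a paint brush lying in front, 190 mm long, 8 mm thick; origin under its middle
Things that resemble listed ones, but are neither listed nor needed, are in the scene too. There is more than one size of the plate; the one meant has the size given above.

How it is judged:
On the way, in this order (a step that is already met when the one before it is completed fails the run):
1. the plate lies flat on the light box with one end at least 15 mm over an edge ((x of any of plate_end_a, plate_end_b in the frame of lightbox above 0.135 m or x of any of plate_end_a, plate_end_b in the frame of lightbox below -0.135 m or y of any of plate_end_a, plate_end_b in the frame of lightbox above 0.155 m or y of any of plate_end_a, plate_end_b in the frame of lightbox below -0.155 m) and z of plate in the frame of lightbox between 0.041 and 0.049 m and angle between plate's own z axis and vertical below 0.06 rad), for 0.2 s.
2. the plate lies flat on the bed between the rails, untouched by the fingers, its outer end still standing at least 15 mm out at the front (z of plate in the frame of bed_front between -0.003 and 0.003 m and angle between plate's own z axis and vertical below 0.06 rad and x of plate in the frame of bed_front between 0 and 0.05 m and y of plate in the frame of bed_front between -0.02 and 0.02 m and contact force between the fingers and plate below 0.05 N), for 0.2 s.
At the end, for the whole second after the job is handed in: The plate lies at rest flat on the bed, between the rails and under the keeper bar, home within 3 mm of the stop, centred within 6 mm and straight within 0.1 rad, with nothing touching it but the printer (z of plate in the frame of bed_front between -0.003 and 0.003 m and angle between plate's own z axis and vertical below 0.06 rad and x of plate in the frame of bed_front between 0.06 and 0.067 m and y of plate in the frame of bed_front between -0.006 and 0.006 m and angle between the x axis of plate and the x axis of bed_front, either way round below 0.1 rad and linear speed of plate below 0.01 m/s).
It fails at once if one of the other things (loupe, pencil, cup, palette, tubes, brush) is moved by more than 30 mm (distance of any of loupe, pencil, cup, palette, tube_blue, tube_white, brush from where it was at the start of the episode above 0.03 m).
It also fails if it takes over 64 s, if anything falls off the work surface, if the arm or the gripper's body presses on something with over 40 N, if the wrist force passes 120 N, or if a joint passes its speed limit or range.

## Working session

There is one attempt and no reset: what is moved stays moved. The work goes in short steps, each a Python script; the robot and the scene stay as the last script left them, time stands still between calls to the robot, and variables do not carry over. Pictures are saved under pics/ and viewed, and the job is handed in when it is done.

```bash
ls; mkdir -p pics
python3 - <<'E'
from workcell import *
import cv2
for n in ["scene","top","wrist"]:
    im=capture(n); cv2.imwrite(f"pics/{n}0.png",im)
    print(n,camera_info(n))
print(read_time(),read_tool_pos(),read_eef_rot(),read_gripper_width())
E
```

```text
pics
scene {'camera_matrix': array([[383.05648661,   0.        , 287.42738618],
       [  0.        , 383.05648661, 206.77057977],
       [  0.        ,   0.        ,   1.        ]]), 'eye': array([ 1.14826019, -0.23413648,  0.6245875 ]), 'attitude': array([-1.94441732, -1.13921336,  0.62240059])}
top {'camera_matrix': array([[424.01111972,   0.        , 286.67636682],
       [  0.        , 424.01111972, 209.90557238],
       [  0.        ,   0.        ,   1.        ]]), 'eye': array([0.34132487, 0.09443816, 1.24517883]), 'attitude': array([-2.1761169 ,  2.12591721, -0.09430206])}
wrist {'camera_matrix': array([[348.08640815,   0.        , 284.06746318],
       [  0.        , 348.08640815, 209.93221016],
       [  0.        ,   0.        ,   1.        ]]), 'mount': array([[-1.28305394e-03, -3.20274239e-01,  9.47324003e-01,
        -1.41817645e-01],
       [ 9.99999010e-01, -9.58175605e-04,  1.03045389e-03,
        -1.00673074e-03],
       [ 5.77674913e-04,  9.47324387e-01,  3.20275151e-01,
        -8.22682122e-02],
       [ 0.00000000e+00,  0.00000000e+00,  0.00000000e+00,
         1.00000000e+00]])}
0.15 [ 0.16390868 -0.57672144  0.2304805 ] [ 2.0737833   0.29037906 -2.07392151] 0.0853541430110775
```

View pics/top0.png

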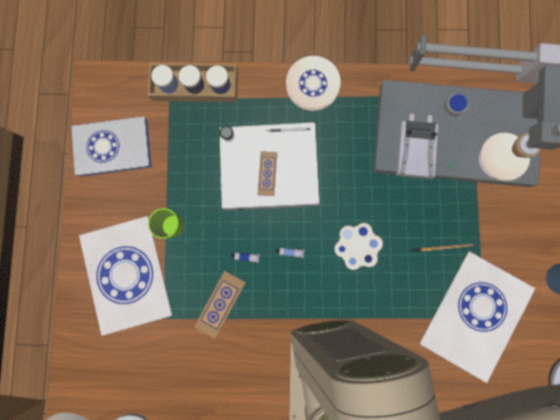

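View pics/scene0.png

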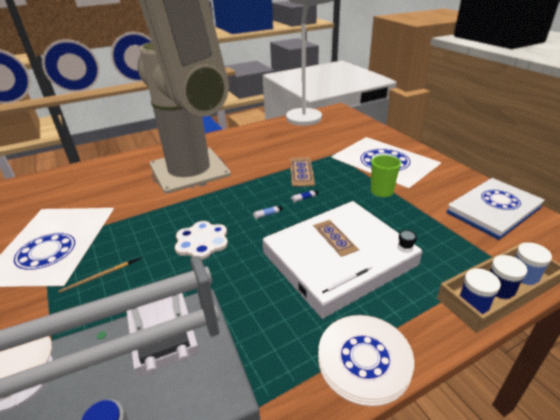

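View pics/wrist0.png

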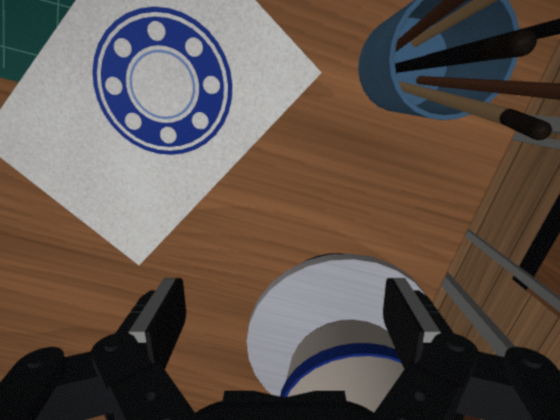

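The top view shows the light box at about (220–318, 124–208) with the plate at (267,173). The loupe is at (226,132), the pencil at (289,130) and the bed at about (418,150). The other plate, at (220,303), lies on the table and is larger. Next I'll zoom in and measure.

```bash
cat > h.py <<'E'
import numpy as np, cv2
from scipy.spatial.transform import Rotation as R
from workcell import *
def ray(name,uv,z,T=None):
    c=camera_info(name);K=c["camera_matrix"]
    d=np.linalg.inv(K)@np.array([uv[0],uv[1],1.])
    if name=="wrist":
        p,r=T; M=c["mount"]; Rt=R.from_rotvec(r).as_matrix()
        e=Rt@M[:3,3]+p; d=Rt@M[:3,:3]@d
    else:
        e=c["eye"]; d=R.from_rotvec(c["attitude"]).as_matrix()@d
    return e+d*(z-e[2])/d[2]
def proj(name,P,T=None):
    c=camera_info(name);K=c["camera_matrix"]
    if name=="wrist":
        p,r=T; M=c["mount"]; Rt=R.from_rotvec(r).as_matrix()
        e=Rt@M[:3,3]+p; A=Rt@M[:3,:3]
    else:
        e=c["eye"]; A=R.from_rotvec(c["attitude"]).as_matrix()
    q=K@(A.T@(np.asarray(P,float)-e)); return q[:2]/q[2]
def crop(src,out,x0,y0,x1,y1,s):
    im=cv2.imread(src)[y0:y1,x0:x1]
    cv2.imwrite(out,cv2.resize(im,None,fx=s,fy=s,interpolation=cv2.INTER_CUBIC))
def rot(a,yaw): # approach dir vector a(tool x), jaw dir y
    x=np.array(a,float);x/=np.linalg.norm(x)
    y=np.array(yaw,float);y-=x*(x@y);y/=np.linalg.norm(y)
    return R.from_matrix(np.c_[x,y,np.cross(x,y)]).as_rotvec()
E
python3 - <<'E'
from h import *
crop("pics/top0.png","pics/t_box.png",210,115,330,215,6)
crop("pics/top0.png","pics/t_bed.png",370,80,470,190,5)
print(ray("top",(220,124),.045),ray("top",(318,208),.045),ray("top",(267,173),.048))
E
```

```text
[0.72606259 0.32824563 0.045     ] [0.48465625 0.03771189 0.045     ] [0.58238749 0.18584293 0.048     ]
```

View pics/t_box.png

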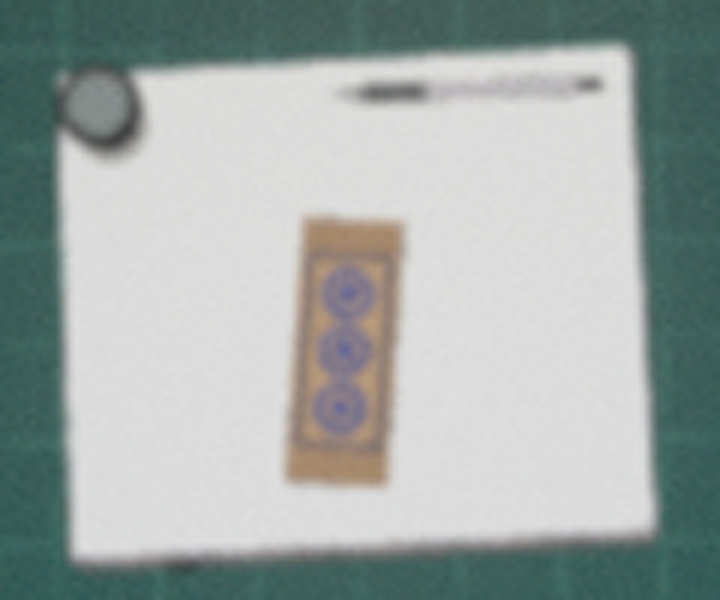

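View pics/t_bed.png

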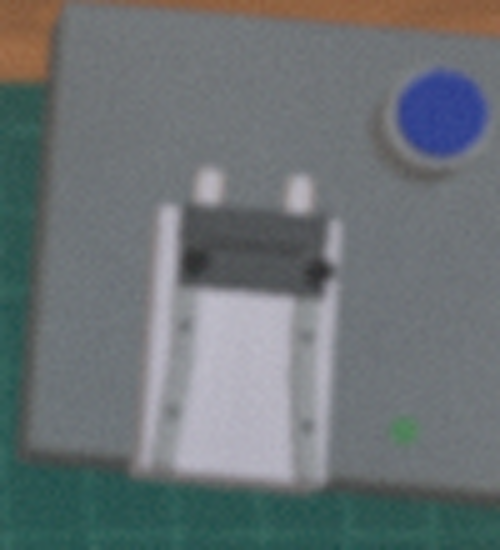

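Run:
```python
from h import *
np.set_printoptions(precision=4,suppress=True)
f=lambda p,o,s:(p[0]/s+o[0],p[1]/s+o[1])
bx=np.array([ray("top",f(p,(210,115),6),.045) for p in [(60,72),(632,45),(656,538),(72,560)]])
pl=np.array([ray("top",f(p,(210,115),6),.048) for p in [(304,217),(405,222),(387,486),(287,482)]])
bd=np.array([ray("top",f(p,(370,80),5),.080) for p in [(133,470),(328,488),(342,218),(162,205)]])
for n,q in (("box",bx),("plate",pl),("bed",bd)):
    print(n,q[:,:2].tolist(),"c",q.mean(0)[:2],"sides",[np.linalg.norm(q[i]-q[i-1]).round(4) for i in range(4)])
    d=q[0]-q[3]+q[1]-q[2]; print(" yaw",np.arctan2(d[1],d[0]))
print(R.from_rotvec(read_eef_rot()).as_matrix())
lp=ray("top",f((100,95),(210,115),6),.081);print("loupe",lp, "pencil",ray("top",f((480,90),(210,115),6),.05))
print(ray("top",(246,257),.01),ray("top",(290,253),.01),ray("top",(358,246),.01))
```

```text
box [[0.7170249900015793, 0.32786074628936834], [0.7352750691575883, 0.04957034072464354], [0.4942985879703041, 0.03407710519284658], [0.47770284621152925, 0.3119182083018343]] c [0.6061 0.1809] sides [np.float64(0.2399), np.float64(0.2789), np.float64(0.2415), np.float64(0.2783)]
 yaw 0.06535725710743866
plate [[0.6461934369719025, 0.2061076342792743], [0.6446351946796499, 0.15731862640558247], [0.5160851132068828, 0.16240273778952158], [0.517000617936064, 0.21013374256442297]] c [0.581 0.184] sides [np.float64(0.1293), np.float64(0.0488), np.float64(0.1287), np.float64(0.0477)]
 yaw -0.03533144284573502
bed [[0.5802618898971614, -0.17688255854612572], [0.5722677272546821, -0.28407990460620586], [0.7264036807228029, -0.2941351866431306], [0.7322521279527274, -0.1937822400314433]] c [ 0.6528 -0.2372] sides [np.float64(0.1529), np.float64(0.1075), np.float64(0.1545), np.float64(0.1005)]
 yaw 3.05376735523593
[[-0.0003  0.2733 -0.9619]
 [ 0.0014 -0.9619 -0.2733]
 [-1.     -0.0014 -0.0001]]
loupe [0.6949 0.3014 0.081 ] pencil [0.71   0.1227 0.05  ]
[0.3411 0.2424 0.01  ] [0.3557 0.1149 0.01  ] [ 0.3807 -0.0813  0.01  ]
```

Run:
```python
from h import *
np.set_printoptions(precision=4,suppress=True)
yaw=-.035; ux=np.array([np.cos(yaw),np.sin(yaw),0]); uy=np.array([-ux[1],ux[0],0])
rv=rot([0,0,-1],uy)
c=np.array([.581,.184,0])
for p in ([.40,.0,.3],c+.015*ux+[0,0,.06]): print(solve_ik(p,rv))
movep([.40,.0,.3],rv); 
clamp(20); print(read_time(), read_gripper_width())
movep(c-.06*ux+[0,0,.24],rv); print(read_time())
T=(read_tool_pos(),read_eef_rot())
cv2.imwrite("pics/w1.png",capture("wrist")); print(T,read_force())
np.save("T1.npy",np.array(T))
```

```text
[-0.1284 -0.4482  1.8829  0.      1.7069 -1.6641]
[ 0.2164  0.3316  1.5786 -0.      1.2315 -1.3194]
3.1583 9.228037130367486e-05
4.075
(array([0.521 , 0.1854, 0.2404]), array([ 0.0269,  1.5704, -0.0279])) [ 0.2214 -0.4278 -0.7435]
```

View pics/w1.png

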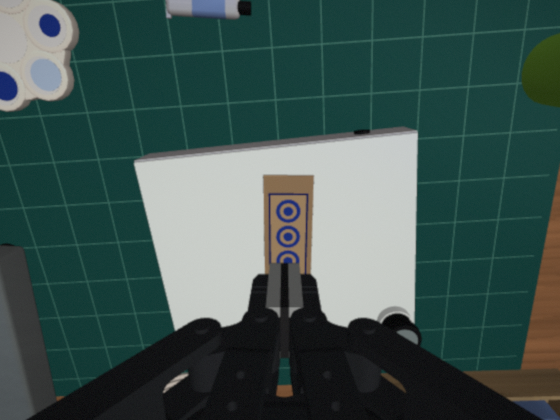

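Run:
```python
from h import *
np.set_printoptions(precision=4,suppress=True)
T=np.load("T1.npy")
for p,z in [((264,176),.048),((313,176),.048),((137,161),.045),((416,130),.045)]: print(ray("wrist",p,z,T))
```

```text
[0.5156 0.1662 0.048 ]
[0.5172 0.2143 0.048 ]
[0.4969 0.0427 0.045 ]
[0.4768 0.3125 0.045 ]
```

Run:
```python
from h import *
np.set_printoptions(precision=4,suppress=True)
yaw=-.035; ux=np.array([np.cos(yaw),np.sin(yaw),0])
c=np.array([.581,.186,0])+.015*ux
line_to(c+[0,0,.065],vel=.2)
f0=read_force()
g=line_to(c+[0,0,.043],vel=.03,guard=3); p=read_tool_pos(); print(g,p,read_force()-f0)
line_to([p[0],p[1],p[2]-.0015],vel=.02); print(read_tool_pos(),read_force()-f0,read_time())
p=read_tool_pos(); zc=p[2]
line_to(p-.04*ux,vel=.06); print(read_tool_pos(),read_force()-f0,read_time())
cv2.imwrite("pics/top1.png",capture("top"))
crop("pics/top1.png","pics/t1.png",200,110,330,220,6)
```

```text
True [0.5961 0.1856 0.0481] [-0.4269 -1.3938  4.5258]
[0.5971 0.1859 0.0481] [-2.1501 -0.8187  9.8296] 6.05
[0.5566 0.1874 0.0481] [-1.736   0.2193  6.8552] 6.85
```

View pics/t1.png

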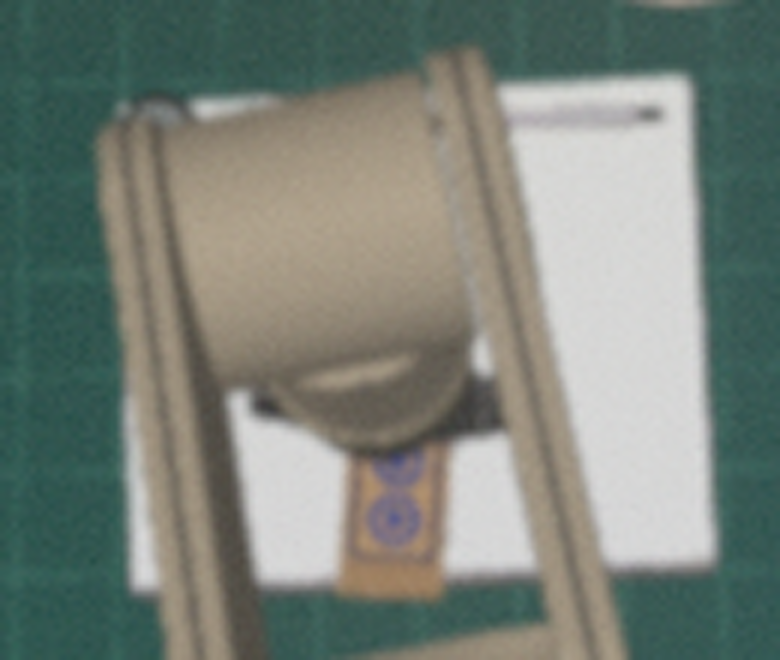

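The plate followed the drag. Its near end is now at about crop row 597, just past the box edge. I'll keep dragging.

Run:
```python
from h import *
np.set_printoptions(precision=4,suppress=True)
yaw=-.035; ux=np.array([np.cos(yaw),np.sin(yaw),0])
p=read_tool_pos()
line_to(p-.035*ux+[0,0,-.0005],vel=.06); p=read_tool_pos();print(p,read_force(),read_time())
line_to(p+[0,0,.03],vel=.15)
rv=read_eef_rot()
movep([.40,.187,.25],rv); 
T=(read_tool_pos(),read_eef_rot()); np.save("T2.npy",np.array(T))
cv2.imwrite("pics/w2.png",capture("wrist"));cv2.imwrite("pics/top2.png",capture("top"))
crop("pics/top2.png","pics/t2.png",200,110,330,220,6); print(T,read_time())
```

```text
[0.521  0.1888 0.048 ] [-0.7889 -0.2661 10.332 ] 7.6417
(array([0.3998, 0.1868, 0.2483]), array([ 0.0269,  1.5725, -0.0279])) 8.9417
```

View pics/w2.png

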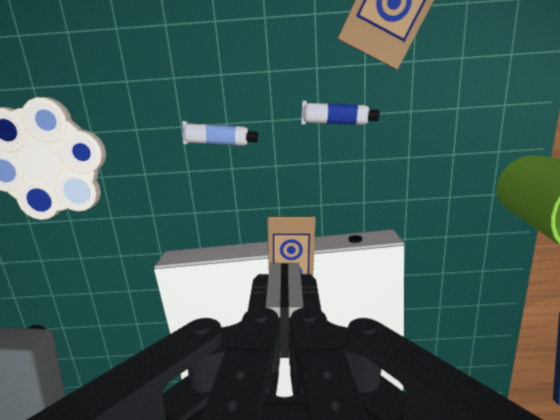

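View pics/t2.png

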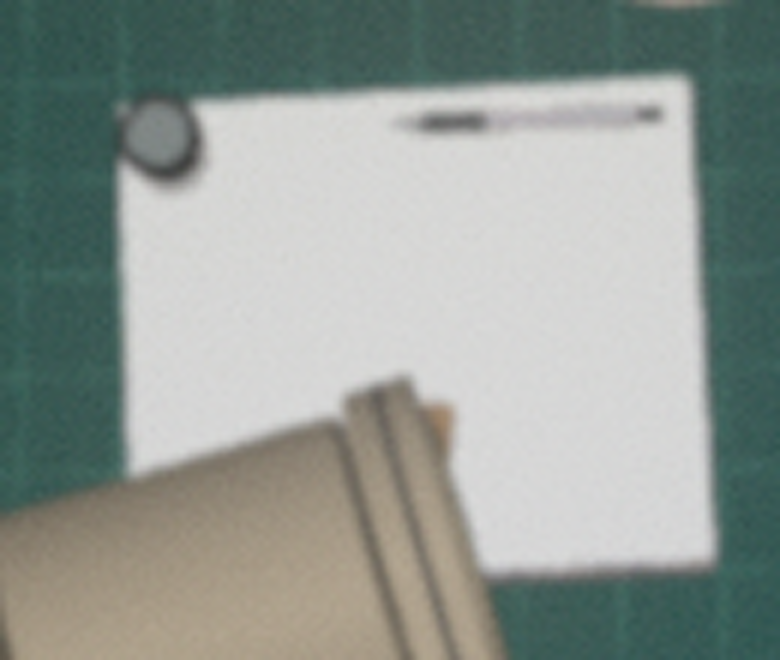

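Run:
```python
from h import *
np.set_printoptions(precision=4,suppress=True)
T=np.load("T2.npy")
crop("pics/w2.png","pics/w2c.png",220,200,360,290,5)
for p,z in [((268,217),.048),((315,217),.048),((159,266),.045),((402,244),.045)]: print(ray("wrist",p,z,T))
# top: right far corner
print(ray("top",(200+452/6,110+405/6),.048), ray("top",(200+118/6,110+100/6),.045))
```

```text
[0.4397 0.1689 0.048 ]
[0.4414 0.218  0.048 ]
[0.4943 0.0451 0.045 ]
[0.4769 0.3121 0.045 ]
[0.5697 0.1615 0.048 ] [0.718  0.3289 0.045 ]
```

View pics/w2c.png

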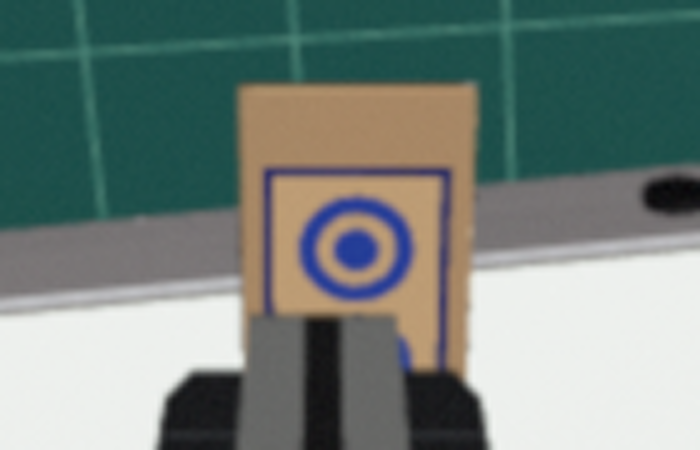

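Overhang is about 44 mm: the plate end is at x≈0.4405 and the box edge at ≈0.484. Next I'll grip the overhanging end across its width with the tool pointing down, lift it and check.

Run:
```python
from h import *
np.set_printoptions(precision=4,suppress=True)
yaw=-.035; ux=np.array([np.cos(yaw),np.sin(yaw),0]); uy=np.array([-ux[1],ux[0],0])
rv=rot([0,0,-1],uy)
e=np.array([.4405,.192,0])+.016*ux
open_jaws()
movep(e+[0,0,.12],rv)
g=line_to(e+[0,0,.025],vel=.1,guard=8); print(g,read_tool_pos(),read_force())
clamp(50); print(read_gripper_width(),read_force(),read_time())
g=line_to(e+[0,0,.075],vel=.1); print(read_tool_pos(),read_force(),read_gripper_width())
p=read_tool_pos()
line_to([.42,p[1]-.06,.2],vel=.25)
T=(read_tool_pos(),read_eef_rot()); np.save("T3.npy",np.array(T))
cv2.imwrite("pics/w3.png",capture("wrist"));cv2.imwrite("pics/s3.png",capture("scene"))
print(T,read_force(),read_gripper_width(),read_time())
```

```text
False [0.4572 0.1917 0.0258] [-0.5003  1.279  -0.0327]
0.04803521805433904 [-0.2017  0.221   3.2554] 11.8917
[0.4562 0.1913 0.0746] [-0.5614  0.3715 -0.8413] 0.047991797296262094
(array([0.4196, 0.1314, 0.1985]), array([ 0.0278,  1.5721, -0.0278])) [-0.1084 -0.9644 -0.6838] 0.04820304952391717 13.3667
```

View pics/w3.png

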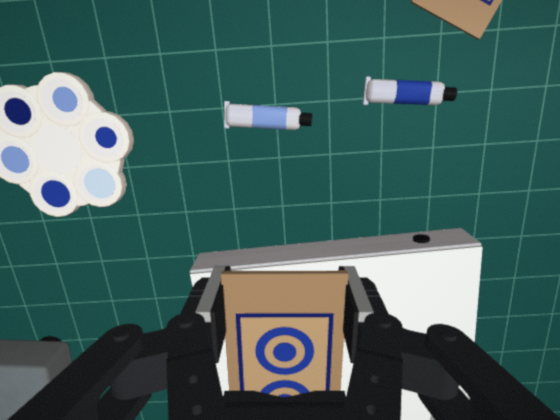

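View pics/s3.png

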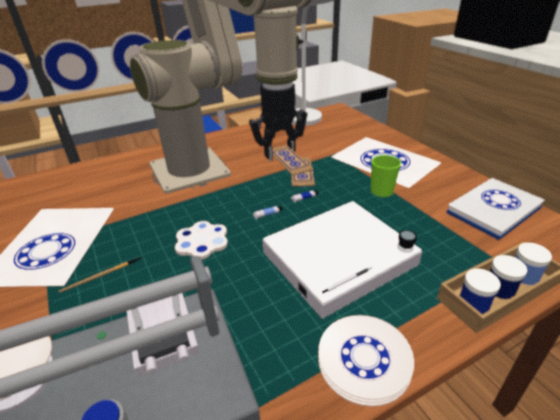

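Run:
```python
from h import *
T=np.load("T3.npy"); p,r=T; A=R.from_rotvec(r).as_matrix()
im=cv2.imread("pics/s3.png"); s=6; x0,y0=230,90
im=cv2.resize(im[y0:190,x0:350],None,fx=s,fy=s,interpolation=cv2.INTER_CUBIC)
for pit,col in((0,(0,0,255)),(.1,(0,255,0))):
    # rotate plate about grip: pitch down at far end
    u=A[:,2]*np.cos(pit)+A[:,0]*np.sin(pit); o=p-A[:,0]*.0212
    pts=[o+u*a+A[:,1]*b for a,b in((-.016,-.025),(-.016,.025),(.114,.025),(.114,-.025))]
    q=np.array([(proj("scene",x)-[x0,y0])*s for x in pts]).astype(int)
    cv2.polylines(im,[q],True,col,1)
cv2.imwrite("pics/s3c.png",im)
```

```text
(no output)
```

View pics/s3c.png

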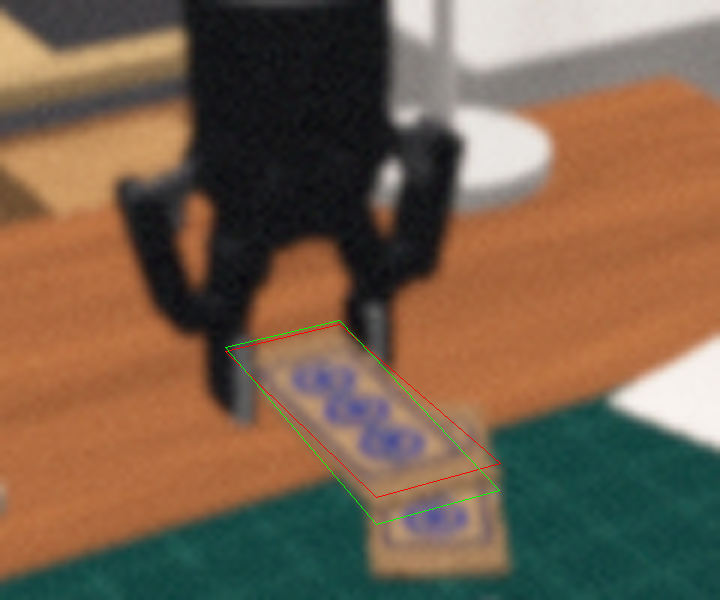

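The grip is level: the plate matches the zero-pitch overlay. Now a wrist view of the bed from its left side.

Run:
```python
from h import *
np.set_printoptions(precision=4,suppress=True)
yaw=-.08; uy=np.array([-np.sin(yaw),np.cos(yaw),0]); rv=rot([0,0,-1],uy)
movep([.54,-.09,.27],rv); hold(.2)
T=(read_tool_pos(),read_eef_rot()); np.save("T4.npy",np.array(T))
cv2.imwrite("pics/w4.png",capture("wrist")); print(T,read_gripper_width(),read_time())
crop("pics/w4.png","pics/w4c.png",60,150,220,320,4)
```

```text
(array([ 0.5397, -0.0885,  0.2698]), array([ 0.0615,  1.5703, -0.0611])) 0.04826770067504417 14.6417
```

View pics/w4.png

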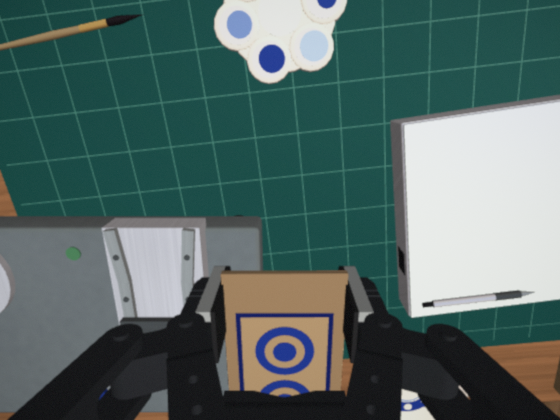

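View pics/w4c.png

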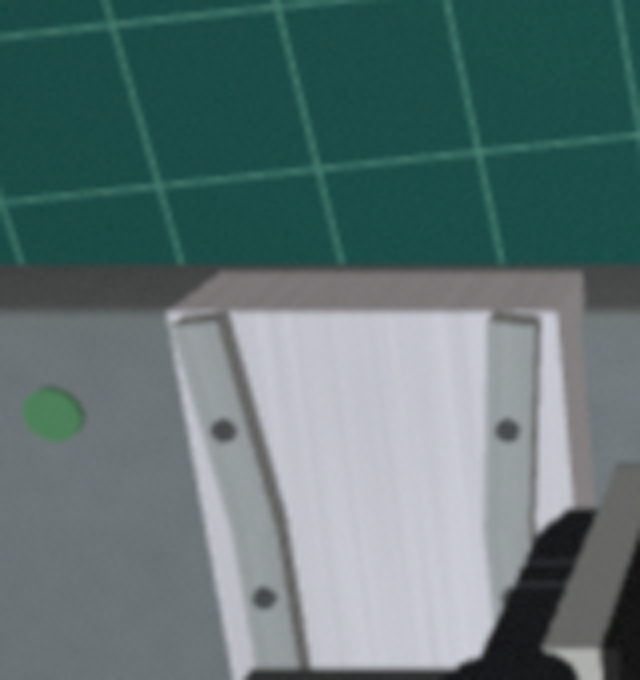

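Run:
```python
from h import *
np.set_printoptions(precision=4,suppress=True)
T=np.load("T4.npy"); im=lambda p:(60+p[0]/4,150+p[1]/4)
a={}
for n,p,z in [("FL",(557,311),.08),("FR",(168,311),.08),("L2",(577,500),.08),("R2",(232,680),.08),
 ("railR in kink top? foot",(290,515),.08),("railR foot back",(306,668),.08),("railL in front top",(492,318),.087),("railL kink top",(485,525),.087),("railR in front top",(224,314),.087),("railR kink top",(283,515),.087)]:
    a[n]=ray("wrist",im(p),z,T); print(n,a[n])
d=a["FL"]-a["FR"]; print("w",np.linalg.norm(d),"yaw",-np.arctan2(d[0],d[1]))
for i,j in (("FL","L2"),("FR","R2")):
    d=a[j]-a[i]; print("yaw",np.arctan2(d[1],d[0]))
print("mid",(a["FL"]+a["FR"])/2)
```

```text
FL [ 0.5815 -0.1785  0.08  ]
FR [ 0.5737 -0.2778  0.08  ]
L2 [ 0.636  -0.1817  0.08  ]
R2 [ 0.6851 -0.2874  0.08  ]
railR in kink top? foot [ 0.6345 -0.2596  0.08  ]
railR foot back [ 0.6828 -0.2657  0.08  ]
railL in front top [ 0.5794 -0.193   0.087 ]
railL kink top [ 0.6377 -0.205   0.087 ]
railR in front top [ 0.5731 -0.2599  0.087 ]
railR kink top [ 0.6306 -0.2577  0.087 ]
w 0.09964591430172842 yaw -0.07837502626502216
yaw -0.058685803905649724
yaw -0.08580430867588425
mid [ 0.5776 -0.2282  0.08  ]
```

Run:
```python
from h import *
np.set_printoptions(precision=4,suppress=True)
T=np.load("T4.npy"); p,r=T; A=R.from_rotvec(r).as_matrix()
for h in(.0215,.023,.0245):
    for uv in((222,271),(349,271)): print(h,A.T@(ray("wrist",uv,p[2]+h,T)-p))
crop("pics/w4.png","pics/w4d.png",190,250,380,400,4)
crop("pics/w4.png","pics/w4e.png",60,150,220,320,4)
```

```text
0.0215 [-0.0215 -0.0235 -0.0175]
0.0215 [-0.0215  0.0259 -0.0174]
0.023 [-0.023  -0.0232 -0.0183]
0.023 [-0.023   0.0255 -0.0183]
0.0245 [-0.0245 -0.0229 -0.0191]
0.0245 [-0.0245  0.0252 -0.0191]
```

View pics/w4d.png

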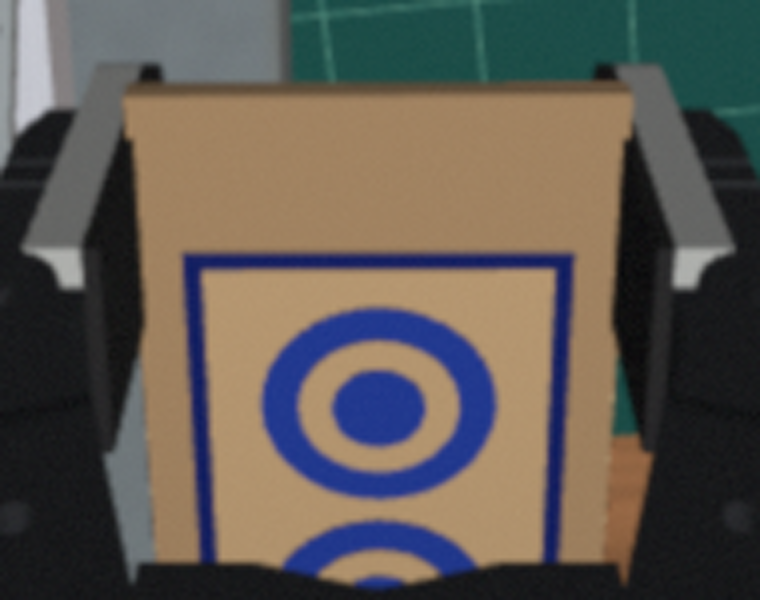

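```bash
cat >> h.py <<'E'
yawB=-.078; BX=np.array([np.cos(yawB),np.sin(yawB),0]); BY=np.array([-BX[1],BX[0],0])
BF=np.array([.5772,-.229,0.]); RVB=rot([0,0,-1],BY)
def bed(x,y,z): return BF+BX*x+BY*y+np.array([0,0,z])
def inbed(P):
    d=np.asarray(P)-BF; return np.array([d@BX,d@BY,d[2]])
E
python3 - <<'E'
from h import *
np.set_printoptions(precision=4,suppress=True)
line_to(bed(-.12,.0,.2),vel=.25,frame=RVB)
line_to(bed(-.073,0,.085),vel=.15); hold(.2)
f0=read_force(); t0=read_torque()
g=line_to(bed(-.073,0,.058),vel=.02,guard=2); print(g,inbed(read_tool_pos()),read_force()-f0,read_torque()-t0,read_time())
T=(read_tool_pos(),read_eef_rot()); np.save("T5.npy",np.array(T))
cv2.imwrite("pics/w5.png",capture("wrist"));cv2.imwrite("pics/s5.png",capture("scene"))
crop("pics/s5.png","pics/s5c.png",100,270,240,390,5)
E
```

```text
True [-0.0732  0.0001  0.0588] [0.5057 1.1518 1.9608] [-0.0328 -0.3336  0.0371] 17.825
```

View pics/w5.png

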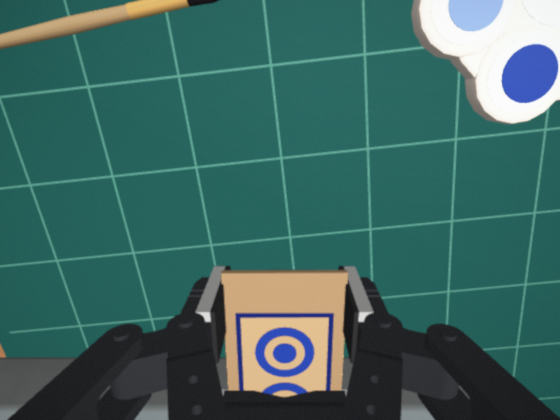

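View pics/s5c.png

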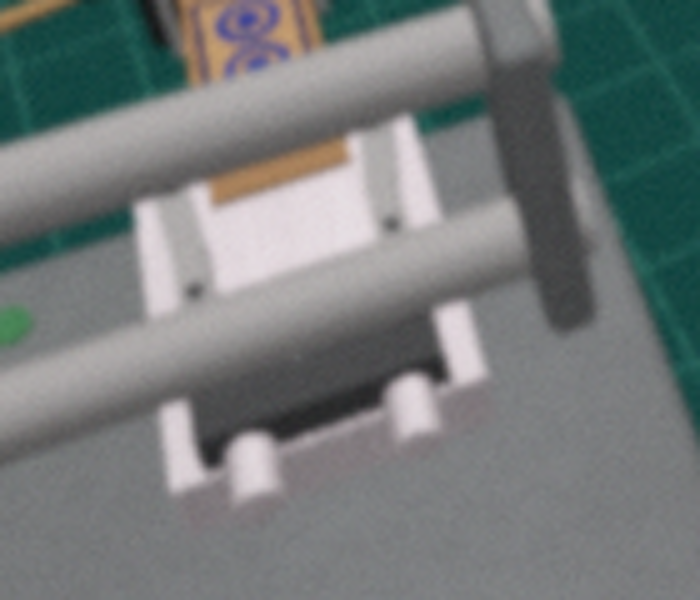

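Run:
```python
from h import *
np.set_printoptions(precision=4,suppress=True)
im=cv2.imread("pics/s5.png"); s=10; x0,y0=125,285
im=cv2.resize(im[y0:340,x0:200],None,fx=s,fy=s,interpolation=cv2.INTER_CUBIC)
def mk(x):return np.array([(proj("scene",q)-[x0,y0])*s for q in x]).astype(int)
for sg in(1,-1):
    cv2.polylines(im,[mk([bed(0,sg*.034,.087),bed(.06,sg*.0275,.087),bed(.1,sg*.0275,.087)])],False,(0,0,255),1)
    cv2.polylines(im,[mk([bed(0,sg*.05,.08),bed(.128,sg*.05,.08)])],False,(0,255,255),1)
cv2.polylines(im,[mk([bed(-.02,-.025,.083),bed(.04,-.025,.083),bed(.04,.025,.083),bed(-.02,.025,.083)])],False,(0,255,0),1)
cv2.imwrite("pics/s5d.png",im)
```

```text
(no output)
```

View pics/s5d.png

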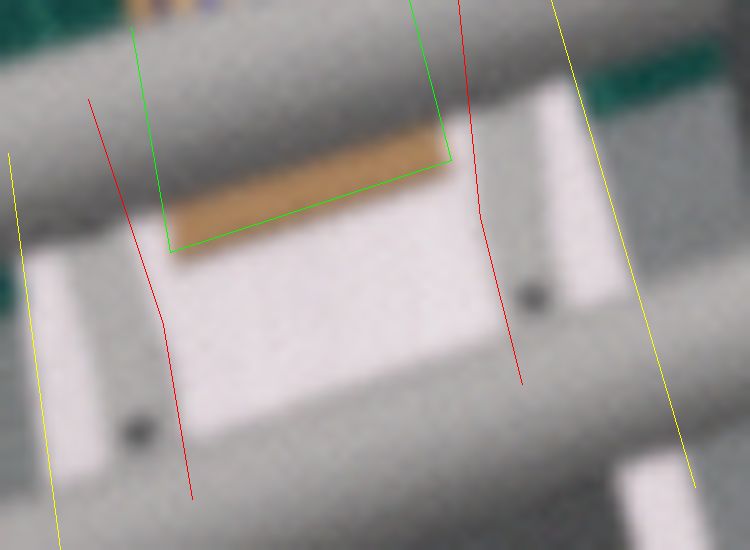

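The overlay matches the rails and plate to within about 1 mm, with the plate roughly 0.5 mm right of centre. I'll shift it, then slide it in under guard.

Run:
```python
from h import *
np.set_printoptions(precision=4,suppress=True)
p=inbed(read_tool_pos()); z=p[2]+.0012
line_to(bed(-.073,.0006,z),vel=.05)
f0=read_force()
g=line_to(bed(-.028,.0006,z),vel=.04,guard=4); print(g,inbed(read_tool_pos()),read_force()-f0)
if not g:
    hold(.2); f0=read_force();t0=read_torque()
    g=line_to(bed(-.028,.0006,.056),vel=.02,guard=2); print("down",g,inbed(read_tool_pos()),read_force()-f0,read_torque()-t0)
T=(read_tool_pos(),read_eef_rot()); np.save("T6.npy",np.array(T))
cv2.imwrite("pics/s6.png",capture("scene")); print(read_time())
crop("pics/s6.png","pics/s6c.png",100,270,240,390,5)
```

```text
True [-0.031   0.0005  0.0603] [1.6403 0.3311 2.8167]
19.175
```

View pics/s6c.png

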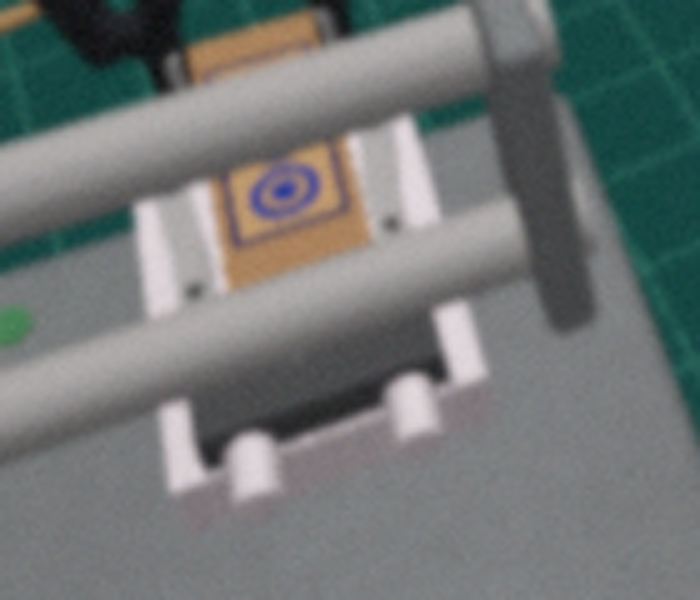

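Run:
```python
from h import *
np.set_printoptions(precision=4,suppress=True)
print(read_force(),read_torque()); hold(.2)
f0=read_force();t0=read_torque(); print(f0,t0)
p=inbed(read_tool_pos())
g=line_to(bed(p[0],p[1],.055),vel=.015,guard=3); print("down",g,inbed(read_tool_pos()),read_force()-f0,read_torque()-t0)
hold(.2); print(inbed(read_tool_pos()),read_force()-f0,read_torque()-t0,read_time())
cv2.imwrite("pics/w7.png",capture("wrist"))
```

```text
[1.3459 0.0188 4.2695] [-0.0571 -0.414  -0.0131]
[ 2.0567 -0.7535  4.8092] [-0.1076 -0.411  -0.0259]
down True [-0.0317  0.0005  0.0594] [-3.6344  2.3957  2.9235] [0.2078 0.5387 0.0659]
[-0.0317  0.0005  0.0596] [-3.5299  1.4361  1.6461] [0.1616 0.5616 0.0711] 19.7833
```

View pics/w7.png

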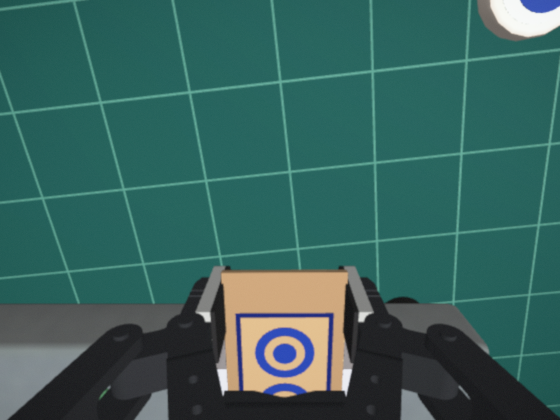

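Run:
```python
from h import *
np.set_printoptions(precision=4,suppress=True)
open_jaws(); hold(.3); print(read_gripper_width(),read_force())
p=inbed(read_tool_pos())
line_to(bed(p[0],p[1],.15),vel=.12)
line_to(bed(-.10,0,.2),vel=.2)
T=(read_tool_pos(),read_eef_rot()); np.save("T8.npy",np.array(T))
cv2.imwrite("pics/w8.png",capture("wrist"));cv2.imwrite("pics/s8.png",capture("scene")); print(read_time())
crop("pics/s8.png","pics/s8c.png",100,250,240,370,5)
```

```text
0.08540008444450904 [-0.1931  0.101   0.2972]
22.1667
```

View pics/w8.png

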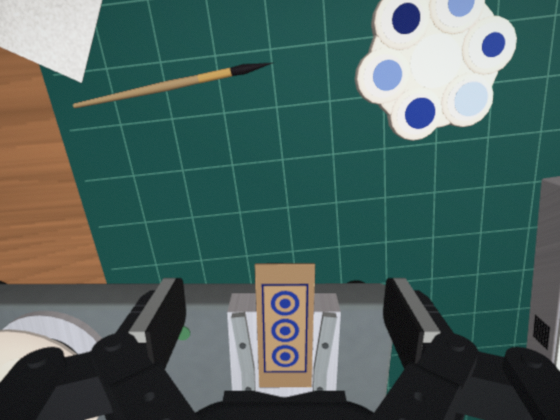

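View pics/s8c.png

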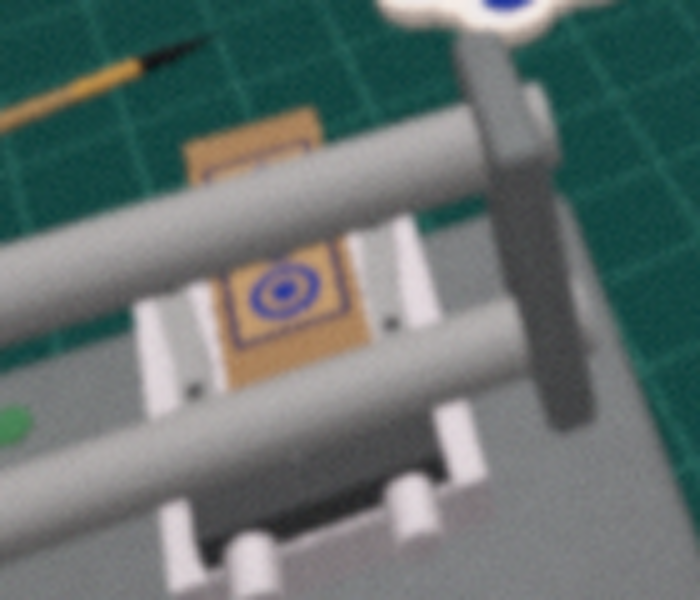

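Run:
```python
from h import *
np.set_printoptions(precision=4,suppress=True)
T=np.load("T8.npy")
for n,p,z in [("nL?",(256,264),.083),("nR",(315,264),.083),("fL",(258,387),.083),("fR",(313,387),.083),("bedF",(232,312),.08),("bedF2",(337,312),.08)]: print(n,inbed(ray("wrist",p,z,T)))
crop("pics/w8.png","pics/w8c.png",220,250,350,400,4)
```

```text
nL? [-0.0484 -0.0226  0.083 ]
nR [-0.0484  0.0262  0.083 ]
fL [ 0.0815 -0.0241  0.083 ]
fR [0.0815 0.0279 0.083 ]
bedF [ 0.0003 -0.0452  0.08  ]
bedF2 [0.0003 0.0472 0.08  ]
```

View pics/w8c.png

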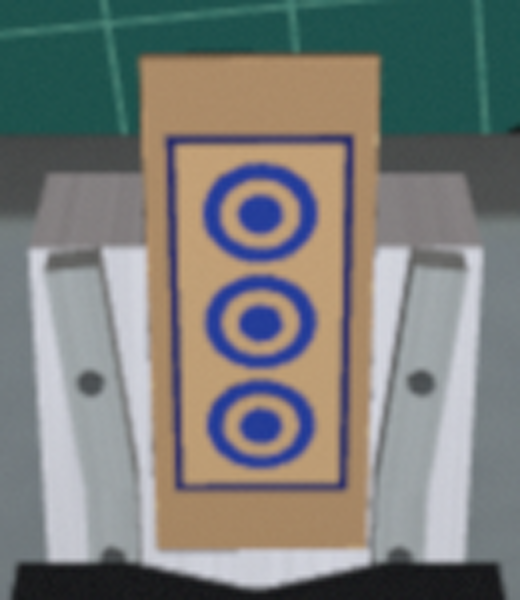

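The plate lies flat between the rails: measured length is 130 mm and its outer end stands 48 mm out. Next, the push.

Run:
```python
from h import *
np.set_printoptions(precision=4,suppress=True)
clamp(20)
line_to(bed(-.095,.0005,.12),vel=.2)
line_to(bed(-.095,.0005,.0785),vel=.1); hold(.2)
print(inbed(read_tool_pos()))
f0=read_force()
g=line_to(bed(-.035,.0005,.0785),vel=.05,guard=10); print(g,inbed(read_tool_pos()),read_force()-f0)
g=line_to(bed(-.006,.0005,.0785),vel=.025,guard=8); print(g,inbed(read_tool_pos()),read_force()-f0,read_time())
T=(read_tool_pos(),read_eef_rot()); np.save("T9.npy",np.array(T))
cv2.imwrite("pics/w9.png",capture("wrist"));cv2.imwrite("pics/s9.png",capture("scene"))
crop("pics/s9.png","pics/s9c.png",100,250,240,370,5)
```

```text
[-0.0943  0.0002  0.0795]
False [-0.0352  0.0005  0.0785] [ 0.0275  0.1302 -0.8168]
True [-0.0125  0.0007  0.0776] [ 0.5803 -0.2206 -1.1153] 26.4833
```

View pics/w9.png

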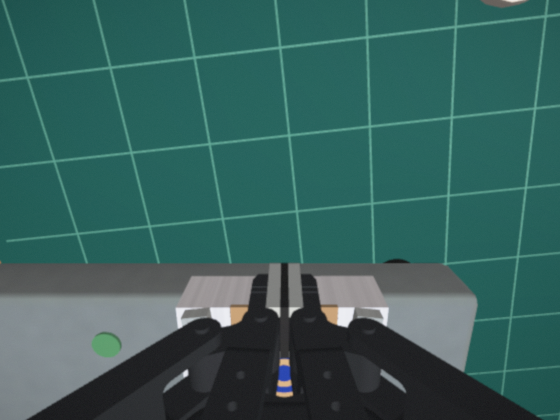

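View pics/s9c.png

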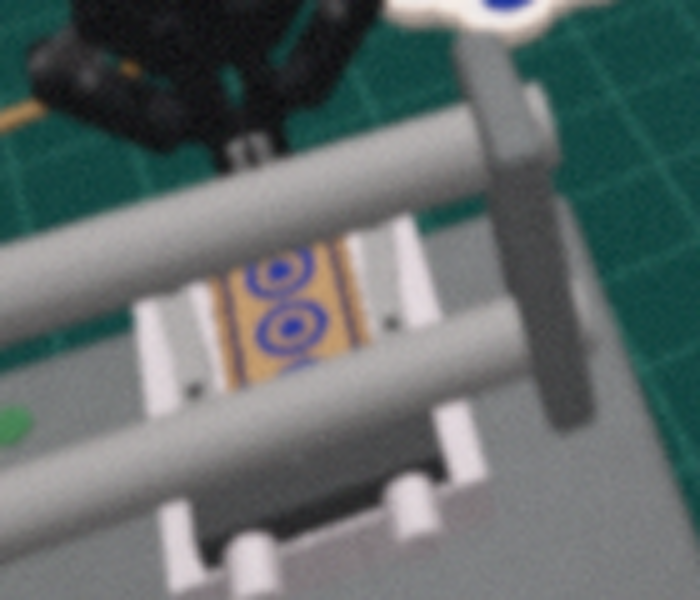

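The push stopped on the guard 0.5 mm from where I expected home. I'll back off and look.

Run:
```python
from h import *
np.set_printoptions(precision=4,suppress=True)
f0=read_force(); p=inbed(read_tool_pos())
g=line_to(bed(-.008,.0005,.0785),vel=.02,guard=10); print(g,inbed(read_tool_pos()),read_force()-f0)
line_to(bed(-.06,.0005,.0785),vel=.1)
line_to(bed(-.06,.0005,.2),vel=.2); open_jaws()
line_to(bed(-.10,.0,.2),vel=.2)
hold(.1)
T=(read_tool_pos(),read_eef_rot()); np.save("T10.npy",np.array(T))
cv2.imwrite("pics/w10.png",capture("wrist"));cv2.imwrite("pics/s10.png",capture("scene"));cv2.imwrite("pics/top10.png",capture("top")); print(read_time())
crop("pics/w10.png","pics/w10c.png",220,250,350,400,4)
crop("pics/s10.png","pics/s10c.png",100,250,240,370,5)
```

```text
True [-0.0126  0.001   0.0765] [ 0.7511 -0.7375 -0.1114]
29.575
```

View pics/w10c.png

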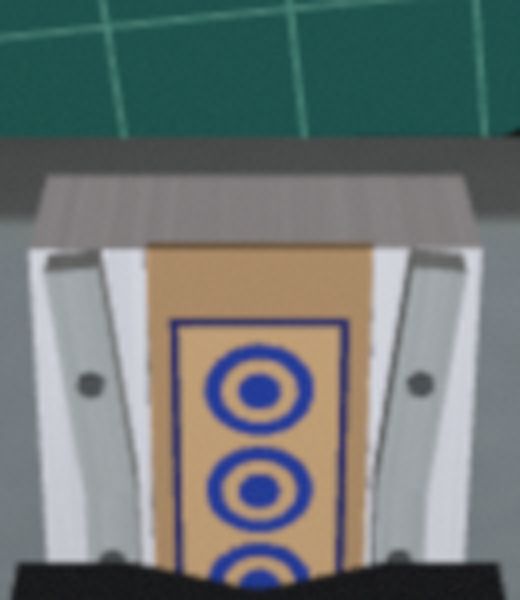

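View pics/s10c.png

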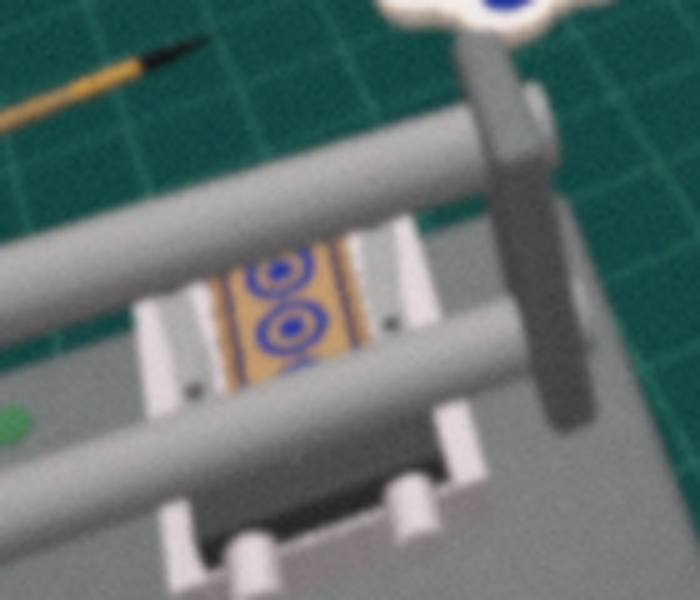

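View pics/top10.png

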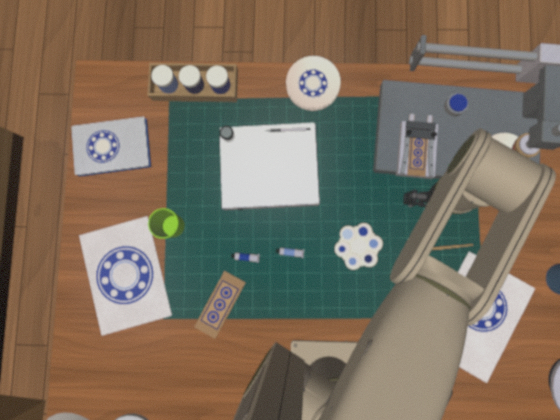

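Run:
```python
from h import *
np.set_printoptions(precision=4,suppress=True)
T=np.load("T10.npy"); f=lambda p:(220+p[0]/4,250+p[1]/4)
for p,z in [((147,244),.083),((373,244),.083),((29,247),.08),((483,247),.08),((150,400),.083),((371,400),.083)]: print(inbed(ray("wrist",f(p),z,T)))
```

```text
[-0.0031 -0.0231  0.083 ]
[-0.003   0.0261  0.083 ]
[-0.0003 -0.0494  0.08  ]
[-0.0002  0.0506  0.08  ]
[ 0.0381 -0.0235  0.083 ]
[0.0382 0.0267 0.083 ]
```

The outer end stands 2.8 mm out of the front (2 mm expected), and a second push stopped at the same place. The plate is about 1 mm off centre and straight, so I'm handing in.

```bash
python3 -c "
from workcell import *
print(read_time()); hand_in()"
```

```text
29.575
the job is handed in; nothing more can be done
```

The plate is loaded in the pad printer, and I handed the job in at about 29.6 s of the 64 s allowed. No verdict was reported.

- **Slide and lift:** I slid the plate over the light box with shut fingertips until its near end hung about 44 mm over the edge. I gripped that end across the plate's width and lifted it level.
- **Placing:** I laid the other end on the bed between the rails and let go with the near end about 48 mm out. The wrist picture showed it lying flat and between the rails.
- **Push home:** I pushed from behind that end with shut fingers until the force guard stopped the arm. A second push stopped within 0.1 mm of the same place, and then I withdrew the hand.

**Last checks:**
- **Depth:** the outer end measured about 2.8 mm out of the bed front, against 2 mm when fully home. That puts the plate centre near x = 0.062 m, inside the 0.060–0.067 m band.
- **Centring and angle:** the plate was about 1 mm off centre and straight within about 0.01 rad.
- **Other things:** the loupe, pencil, cup, palette and tubes looked unmoved. The arm hid part of the brush from the top camera, but what could be seen of it, including its tip in the scene picture, looked unmoved.

**What disagreed:**
- **Cameras:** the wrist and top cameras differed by 1 to 4 mm sideways, so I corrected using the rails and the plate in the grip.
- **Guard stop on the bed:** the force guard stopped the slide into the rails 3 mm early, probably from the plate pressing on the bed. I laid the plate down from there.

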